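# Pulse-spin samples in a bench centrifuge

## Task

Give the samples a pulse spin in the bench centrifuge: push its raised grey lid down until it is fully shut, then press the blue lock key all the way down so that it stays down, and then press the green key all the way down and keep it held there, finishing the program with the fingers still holding it down. Do it all by touch: do not open the lid further, do not press the red or the yellow key, and leave everything else on the bench standing where it is.

Things in the scene. Friction and masses are not known exactly. Their poses are not given: they have to be found in the camera images.
- centrifuge: white bench centrifuge, 290 mm (x) by 280 mm (y) by 100 mm high, fixed. Origin at the centre of its underside on the table; x points from the key row (front, towards the robot) to the lid's hinge (back), y to its left, z up. Key centres lie on the deck at x = -105 mm, y = -72, -24, 24 and 72 mm. The deck, 100 mm up, surrounds an open rotor chamber that the lid covers.
- lid (a joint): lid angle: 0 rad is fully shut and level, positive is raised (front edge up); it starts part open (0.35 to 0.75). The lid is a grey plate, 190 mm from hinge to front edge, 170 mm wide, 14 mm thick, with a black disc on top near the hinge. A stiff hinge keeps it at any angle; a push of about 2 N downwards at point lid_push moves it. It lies at rest once shut.
- lid_hinge (a point): midpoint of the lid's hinge line, which runs along the centrifuge's y at x = 125 mm, 102 mm above the table; the shut lid's top is 14 mm above it. Pushing straight down 110 mm in front of it (towards -x of the centrifuge) shuts the lid from any starting angle.
- lid_push (a point): point on the lid's top face, on its middle line, 110 mm from the hinge (with the lid shut, 116 mm above the table); moves with the lid.
- lock_key (a joint): how far the blue lock key is pressed: 0 at rest (up), 0.006 m fully down. It stays where it is pushed, with about 2.5 N of friction, and does not come up again by itself.
- lock_top (a point): centre of the top face of the blue lock key (30 mm along the centrifuge's x, 28 mm along its y), 14 mm above the centrifuge's deck (114 mm above the table) when up, 8 mm when fully down; the key moves straight down. The black bezel round it is 36 x 34 mm and stands 4 mm above the deck. The four keys stand in a row on the front deck, along the centrifuge's y, 48 mm from centre to centre, in any order.
- pulse_key (a joint): how far the green key is pressed: 0 at rest (up), 0.006 m fully down. It springs back up when let go; about 1.3 N starts it and about 4 N holds it fully down. Keep off it unless the goal names it.
- pulse_top (a point): centre of the top face of the green key (30 mm along the centrifuge's x, 28 mm along its y), 14 mm above the centrifuge's deck (114 mm above the table) when up, 8 mm when fully down; the key moves straight down. The black bezel round it is 36 x 34 mm and stands 4 mm above the deck. The four keys stand in a row on the front deck, along the centrifuge's y, 48 mm from centre to centre, in any order.
- stop_key (a joint): how far the red key is pressed: 0 at rest (up), 0.006 m fully down. It springs back up when let go; about 1.3 N starts it and about 4 N holds it fully down. Keep off it unless the goal names it.
- stop_top (a point): centre of the top face of the red key (30 mm along the centrifuge's x, 28 mm along its y), 14 mm above the centrifuge's deck (114 mm above the table) when up, 8 mm when fully down; the key moves straight down. The black bezel round it is 36 x 34 mm and stands 4 mm above the deck. The four keys stand in a row on the front deck, along the centrifuge's y, 48 mm from centre to centre, in any order.
- release_key (a joint): how far the yellow key is pressed: 0 at rest (up), 0.006 m fully down. It springs back up when let go; about 1.3 N starts it and about 4 N holds it fully down. Keep off it unless the goal names it.
- release_top (a point): centre of the top face of the yellow key (30 mm along the centrifuge's x, 28 mm along its y), 14 mm above the centrifuge's deck (114 mm above the table) when up, 8 mm when fully down; the key moves straight down. The black bezel round it is 36 x 34 mm and stands 4 mm above the deck. The four keys stand in a row on the front deck, along the centrifuge's y, 48 mm from centre to centre, in any order.
- vial: amber glass vial with a white cap, 22 mm diameter, 45 mm high, standing loose on the deck to the left (+y) of the lid; origin at the centre of its underside. Leave alone.
- tube_rack: blue rack with two rows of capped test tubes, 160 x 60 mm, 91 mm high, loose, to the right of the centrifuge; origin at the centre of its underside. Leave alone.
- beaker: empty glass beaker, 70 mm diameter, 90 mm high, loose, to the left of the centrifuge; origin at the centre of its underside. Leave alone.
- mortar: white mortar, 100 mm diameter, 55 mm high, with its pestle sticking up to about 95 mm (one piece), loose, to the left of the centrifuge; origin at the centre of its underside. Leave alone.
- petri_stack: stack of three petri dishes (one piece), 90 mm diameter, 47 mm high, loose, on the right near the robot; origin at the centre of its underside. Leave alone.
- spoon: steel lab spoon, 170 mm long, lying loose on the table in front of the centrifuge, about across it; its own x points along it from handle to bowl. Leave alone.

How it is judged:
By the outcome, as a careful person would: the job done as asked, in the order asked, and still so for the second after the job is handed in, while the arm keeps its last pose, push and grip.
It also fails if it takes over 48 s, if anything falls off the work surface, if the arm or the gripper's body presses on something with over 40 N, if the wrist force passes 120 N, or if a joint passes its speed limit or range.

## Robot

A 6-joint arm with a two-finger parallel gripper is mounted at the origin on the work surface. World frame = base frame: x ahead of the robot, y to its left, z up, the work surface at z = 0. Lengths are in m, angles in rad, forces in N, time in s.
With the tool pointing down it reaches from about 0.3 to 0.85 m from the base axis. Payload 5.4 kg.
Tool frame: the origin (TCP) lies midway between the tips of the shut fingers; the grasp point (between the pads) lies 19 mm behind it; z points along the fingers, y is the line along which they close (so a half turn about z gives the same grasp; the last joint's range is limited). The gripper opens to 85 mm and grips with 20 to 120 N. Pads are 22 mm wide; open, the fingers measure 114 mm over their backs; the gripper's body (76 mm by 85 mm) begins 54 mm behind the grasp point. The pads swing forward as they close: fully open they stand 13 mm farther back than shut.
Start: joints at [-1.429, 0.158, 1.597, -0, 1.386, -0.21], TCP at [0.198, -0.54, 0.231] pointing down, gripper open.
Joint ranges: [-2.91, 2.91], [-0.94, 2.29], [0.18, 2.7], [-1.29, 4.43], [0.17, 2.64], [-3, 3]. Speed limits (rad/s): [2.57, 2.57, 3.14, 3.14, 3.14, 3.14].

## Interface

Orientations are given as a unit quaternion [x, y, z, w].
In Python, from workcell import read_state, cams, ticket gives the robot as it stands.
- The arm moves only by the tool play_rows, never from a script. Its arguments are lists of equal length, an entry for each row: "dp": the shift along the world's x, y, z as a fraction of full scale, a list of three; "rot": the turn, a rotation vector about the world's x, y, z as a fraction of full scale, a list of three. A call has 1 to 12 rows; each row is the pose to reach, as a shift and turn from the pose commanded when the call began; what a row does not reach only later rows make up. Full scale, the value 1, is 500 mm for a shift and 90 degrees for a turn. A row lasts 1/12 s, in which the tool goes at most 41.7 mm and 7.16 degrees, less where a joint would pass 70% of its speed; a pose out of reach is approached as far as the arm can. A call with a number of a shift or a turn outside -1 to 1 is refused whole. A call with a gripper value outside its range is refused whole. "gripper" is the closure, from 0 (fully open) to 1 (shut), set as the call begins (left out, the last holds). The fingers move at their own pace and stop on an object; "newtons" is the grip in N (left out, the last holds). Time passes only in rows, so rows that repeat a pose let the fingers close. It gives the time, the measured TCP pose, the force, the opening and the grip force at its end, in the units of the state.
- read_state(): the state, without advancing time (a new reading comes with each control period).
- cams.snapshot(name): name is "side" or "top" or "wrist"; returns (picture, depth): 384x512x3 uint8, red, green, blue; 384x512 float32, m along the optical axis (not along the pixel's ray), 0 where there is no reading.
- cams.camera_model(name): a dict with "mtx" (3x3 intrinsics, pixels), "view" (4x4, takes a point from world to camera coordinates); the wrist camera has in their place "hand_eye" (4x4, takes a point from camera to tool coordinates, whose origin is the TCP and whose axes are the flange's). Camera axes: x right, y down, z forward; pixel columns grow to the right and rows downward; lengths in m; the calibration is good to about 2 mm. A picture is of the moment at which its call begins: read the wrist's pose just before it. camera_model takes no time and is no camera call.
- ticket.close_job(): hands the job in; it is judged then, once.
The state is a dict: "time_s": time; "qpos": joint angles; "dq": joint speeds; "tau": joint torques, N m; "ee_pos": TCP position; "tool_rot": TCP orientation; "ft_force": force on the tool from outside, world axes, zero at the start; "ft_torque": the same for the moment, N m; "grip_width": finger opening in m; "finger_force": force on a finger pad.
Only numpy, scipy, OpenCV 4.12 (cv2) and the standard library are available. Lean on these libraries where they do the work, as an engineer would, in place of code of your own. Each camera call takes 0.05 s, during which the arm holds its last target. There are 200 camera calls.

## Working session

There is one attempt and no reset: what is moved stays moved. The work goes in short steps, Python scripts to look and compute and a tool call to move; the robot and the scene stay as the last step left them, time stands still between calls to the robot, and variables do not carry over. Pictures are saved under pics/ and viewed, at most 10 in all, crops included, and the job is handed in when it is done.

Besides the shell and the picture viewer there is one more tool, called after "Request:" as name(argument=value, ...) on one line, values as JSON. play_rows: Moves the arm, as the interface text tells. Its arguments: {"type":"object","properties":{"dp":{"type":"array","items":{"type":"array","items":{"type":"number","minimum":-1,"maximum":1}}},"rot":{"type":"array","items":{"type":"array","items":{"type":"number","minimum":-1,"maximum":1}}},"gripper":{"type":"number"},"newtons":{"type":"number"}},"required":["dp","rot"]}

```bash
mkdir -p pics
cat > h.py <<'E'
import numpy as np, cv2
from workcell import read_state, cams, ticket
def snap(n,f):
    im,d=cams.snapshot(n); cv2.imwrite(f'pics/{f}.png',im[:,:,::-1]); np.save(f'pics/{f}.npy',d); return im,d
def world(n,f,uv):
    m=cams.camera_model(n); K=np.array(m['mtx']); V=np.linalg.inv(np.array(m['view'])); d=np.load(f'pics/{f}.npy')
    out=[]
    for u,v in uv:
        z=np.median(d[v-1:v+2,u-1:u+2]); p=np.linalg.inv(K)@[u,v,1]*z; out.append((V@np.r_[p,1])[:3])
    return np.array(out)
E
python3 - <<'E'
from h import *
a,_=snap('top','top1'); b,_=snap('side','side1')
s=read_state(); print(s['ee_pos'],s['tool_rot'],s['time_s'],s['grip_width'])
E
```

```text
[ 0.19802265 -0.53924597  0.23041602] [ 9.84571706e-01  1.74979491e-01  1.75506017e-05 -8.56145110e-04] 0.1 0.0852912613866279
```

View pics/top1.png

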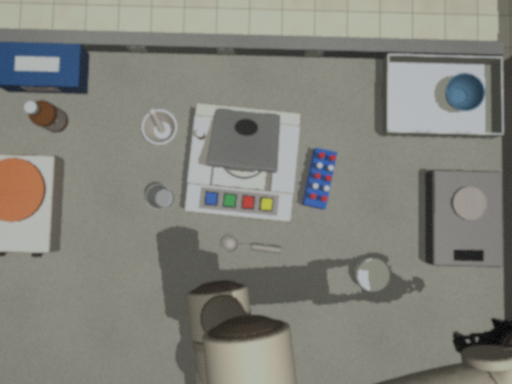

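View pics/side1.png

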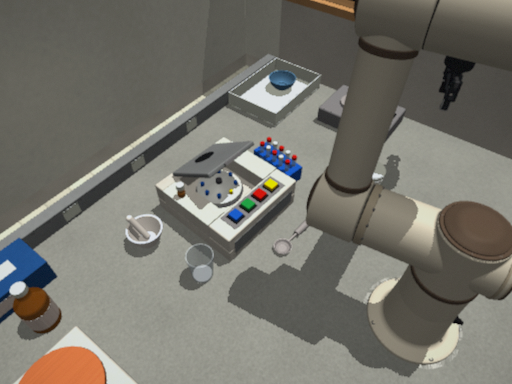

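The top view shows the keys left to right: blue (212,199), green (230,201), red (248,202) and yellow (266,204). The lid's front edge is near row 170 and the black disc is at (246,127). Next I'll segment the keys for exact positions.

Run:
```python
from h import *
im=cv2.imread('pics/top1.png'); hsv=cv2.cvtColor(im,cv2.COLOR_BGR2HSV)
m=cams.camera_model('top'); K=np.array(m['mtx']); V=np.array(m['view']); Vi=np.linalg.inv(V)
def onz(u,v,z):
    r=Vi[:3,:3]@np.linalg.inv(K)@[u,v,1]; c=Vi[:3,3]; return c+r*(z-c[2])/r[2]
P=[]
for n,(u,v) in dict(blue=(212,199),green=(230,201),red=(248,202),yel=(266,204)).items():
    h0=int(hsv[v,u,0]); w=hsv[v-11:v+12,u-9:u+10].astype(int)
    mk=(np.abs((w[:,:,0]-h0+90)%180-90)<12)&(w[:,:,1]>110)&(w[:,:,2]>60)
    yy,xx=np.nonzero(mk); c=(xx.mean()+u-9,yy.mean()+v-11)
    p=onz(*c,.114); P.append(p); print(n,c,mk.sum(),p,world('top','top1',[(u,v)])[0])
P=np.array(P); d=P[3]-P[0]; print('spacing',np.linalg.norm(np.diff(P,axis=0),axis=1))
ey=-d[:2]/np.linalg.norm(d[:2]); ex=np.array([ey[1],-ey[0]]); print('yaw',np.arctan2(ex[1],ex[0]))
o=P[:,:2].mean(0)+.105*ex; print('origin',o,'lidpush shut',o+.015*ex,'hinge',o+.125*ex)
pts=[(215,165),(245,168),(272,171),(245,150),(245,140),(277,118),(215,114)]
w=world('top','top1',pts)
for q,p in zip(pts,w): print(q,p,'local',(p[:2]-o)@ex,(p[:2]-o)@ey)
for n,q in dict(vial=(199,133),beaker=(160,195),rack=(320,178),spoon=(230,242)).items():
    p=world('top','top1',[q])[0]; print(n,p)
```

```text
blue (np.float64(210.91304347826087), np.float64(197.9391304347826)) 115 [0.48472009 0.0725064  0.114     ] [0.48197323 0.06950142 0.11561477]
green (np.float64(229.36170212765958), np.float64(199.88297872340425)) 94 [0.48083226 0.02471989 0.114     ] [0.47803316 0.02303487 0.1128146 ]
red (np.float64(247.6178861788618), np.float64(201.6747967479675)) 123 [ 0.47732655 -0.02254602  0.114     ] [ 0.47649528 -0.02354973  0.11437094]
yel (np.float64(265.91803278688525), np.float64(203.68032786885246)) 122 [ 0.47327246 -0.06992477  0.114     ] [ 0.47242782 -0.0701211   0.11467289]
spacing [0.0479444  0.04739574 0.04755189]
yaw -0.08020062046508178
origin [ 0.58370033 -0.00722317] lidpush shut [ 0.59865212 -0.00842489] hinge [ 0.70829854 -0.0172375 ]
(215, 165) [0.5587795  0.0576813  0.21139988] local -0.03004052880966687 0.06269931329139815
(245, 168) [ 0.55264539 -0.01379821  0.21729664] local -0.0304283607756156 -0.009041868058394832
(272, 171) [ 0.54759188 -0.07804276  0.21246042] local -0.0303187007237843 -0.0734847742527952
(245, 150) [ 0.60000543 -0.01272197  0.18879963] local 0.01669322234871029 -0.0041748477712361225
(245, 140) [ 0.62768019 -0.01209408  0.17159052] local 0.04422872483462256 -0.0013318250443005095
(277, 118) [ 0.69665418 -0.0938414   0.12071377] local 0.11953016458847998 -0.0772905492145403
(215, 114) [0.70308457 0.0676653  0.12138708] local 0.11300083128797264 0.08421217452029703
vial [0.64742909 0.10510803 0.14570073]
beaker [0.49472716 0.22519272 0.00385663]
rack [ 0.54911962 -0.21904602  0.05350745]
spoon [0.36703325 0.02364477 0.00237052]
```

Measured heights and spacing match the given sizes: keys at about 114 mm, 48 mm apart, yaw −0.08 rad, and the lid at about 0.6 rad. I'll approach over lid_push with the fingers shut.

Request:
play_rows(dp=[[0.01,0.02,0.02],[0.04,0.05,0.04],[0.07,0.1,0.06],[0.11,0.15,0.08],[0.15,0.2,0.08],[0.19,0.25,0.08],[0.23,0.3,0.08],[0.27,0.36,0.08],[0.31,0.41,0.08],[0.35,0.46,0.08],[0.38,0.51,0.08],[0.4,0.53,0.08]], rot=[[0,0,0],[0,0,-0.02],[0,0,-0.04],[0,0,-0.07],[0,0,-0.1],[0,0,-0.13],[0,0,-0.16],[0,0,-0.19],[0,0,-0.22],[0,0,-0.25],[0,0,-0.27],[0,0,-0.275]], gripper=1, newtons=40)

```text
time_s: 1.1
ee_pos: [0.3992, -0.2717, 0.2709]
tool_rot: [0.999, -0.04, -0.0, -0.001]
ft_force: [0.3, -0.9, -0.7]
grip_width: 0.0001
finger_force: 0.0
```

Request:
play_rows(dp=[[0.02,0.03,0],[0.05,0.07,0],[0.09,0.12,0],[0.13,0.17,0],[0.17,0.23,0],[0.21,0.28,0],[0.25,0.34,0],[0.29,0.39,0],[0.33,0.44,0],[0.37,0.49,0],[0.39,0.52,0],[0.4,0.53,0]], rot=[[0,0,0],[0,0,0],[0,0,0],[0,0,0],[0,0,0],[0,0,0],[0,0,0],[0,0,0],[0,0,0],[0,0,0],[0,0,0],[0,0,0]])

```text
time_s: 2.1
ee_pos: [0.5987, -0.0072, 0.2705]
tool_rot: [0.999, -0.039, -0.001, -0.0]
ft_force: [0.0, -0.1, 0.3]
grip_width: -0.0002
finger_force: 0.0
```

Request:
play_rows(dp=[[0,0,-0.02],[0,0,-0.05],[0,0,-0.08],[0,0,-0.105],[0,0,-0.125],[0,0,-0.14],[0,0,-0.155],[0,0,-0.17],[0,0,-0.185],[0,0,-0.2],[0,0,-0.215],[0,0,-0.23]], rot=[[0,0,0],[0,0,0],[0,0,0],[0,0,0],[0,0,0],[0,0,0],[0,0,0],[0,0,0],[0,0,0],[0,0,0],[0,0,0],[0,0,0]])

```text
time_s: 3.1
ee_pos: [0.5982, -0.0097, 0.1558]
tool_rot: [0.999, -0.04, 0.0, 0.0]
ft_force: [-1.7, -0.0, 2.7]
grip_width: 0.0002
finger_force: 1.0
```

Request:
play_rows(dp=[[0,0,-0.01],[0,0,-0.02],[0,0,-0.03],[0,0,-0.04],[0,0,-0.05],[0,0,-0.058],[0,0,-0.064],[0,0,-0.07],[0,0,-0.074],[0,0,-0.076],[0,0,-0.078],[0,0,-0.078]], rot=[[0,0,0],[0,0,0],[0,0,0],[0,0,0],[0,0,0],[0,0,0],[0,0,0],[0,0,0],[0,0,0],[0,0,0],[0,0,0],[0,0,0]])

```text
time_s: 4.1
ee_pos: [0.5982, -0.0098, 0.1172]
tool_rot: [0.999, -0.04, 0.0, -0.0]
ft_force: [0.1, 0.1, 0.1]
grip_width: 0.0001
finger_force: 0.0
```

Request:
play_rows(dp=[[0,0,-0.002],[0,0,-0.004],[0,0,-0.006],[0,0,-0.008],[0,0,-0.008],[0,0,-0.008]], rot=[[0,0,0],[0,0,0],[0,0,0],[0,0,0],[0,0,0],[0,0,0]])

```text
time_s: 4.6
ee_pos: [0.5984, -0.0098, 0.1159]
tool_rot: [0.999, -0.04, 0.0, 0.0]
ft_force: [-8.4, 1.0, 15.3]
grip_width: 0.0001
finger_force: 7.5
```

The force rise to 15 N at z = 0.116 confirms the lid is shut. Moving up and over to the blue key, then checking with the cameras.

Request:
play_rows(dp=[[0,0,0.02],[0,0,0.06],[0,0,0.1],[-0.02,0.015,0.11],[-0.06,0.045,0.11],[-0.1,0.075,0.11],[-0.14,0.1,0.11],[-0.18,0.13,0.11],[-0.21,0.15,0.11],[-0.226,0.162,0.11],[-0.228,0.164,0.11],[-0.228,0.164,0.11]], rot=[[0,0,0],[0,0,0],[0,0,0],[0,0,0],[0,0,0],[0,0,0],[0,0,0],[0,0,0],[0,0,0],[0,0,0],[0,0,0],[0,0,0]])

```text
time_s: 5.6
ee_pos: [0.4846, 0.0722, 0.1686]
tool_rot: [0.999, -0.04, 0.001, 0.0]
ft_force: [0.1, 0.6, -0.9]
grip_width: -0.0002
finger_force: 0.0
```

Run:
```python
from h import *
s=read_state(); print(s['ee_pos'],s['ft_force'])
a,_=snap('wrist','w1'); b,_=snap('side','s2')
c=cv2.resize(b[120:260,140:320],None,fx=2.2,fy=2.2)
a=cv2.resize(a,(400,300)); H=np.zeros((max(300,c.shape[0]),400+c.shape[1],3),np.uint8); H[:300,:400]=a; H[:c.shape[0],400:]=c
cv2.imwrite('pics/c2.png',H[:,:,::-1])
```

```text
[0.48458094 0.07222892 0.16864707] [ 0.1216231   0.58869847 -0.8538602 ]
```

View pics/c2.png

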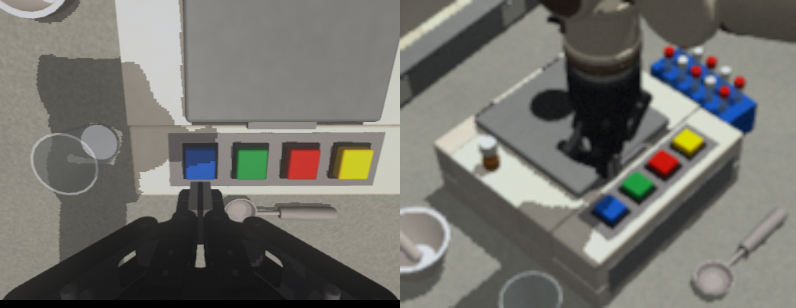

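The wrist view shows the lid flat and shut. The closed fingertips at column 200 line up with the blue key at (200,160). Pressing blue now.

Request:
play_rows(dp=[[0,0,-0.02],[0,0,-0.05],[0,0,-0.08],[0,0,-0.095],[0,0,-0.1],[0,0,-0.105],[0,0,-0.11],[0,0,-0.114],[0,0,-0.118],[0,0,-0.12],[0,0,-0.122],[0,0,-0.122]], rot=[[0,0,0],[0,0,0],[0,0,0],[0,0,0],[0,0,0],[0,0,0],[0,0,0],[0,0,0],[0,0,0],[0,0,0],[0,0,0],[0,0,0]])

```text
time_s: 6.7
ee_pos: [0.4847, 0.072, 0.108]
tool_rot: [0.999, -0.04, 0.001, 0.0]
ft_force: [-1.8, -1.5, 3.9]
grip_width: -0.0001
finger_force: 2.0
```

Request:
play_rows(dp=[[0,0,-0.002],[0,0,-0.004],[0,0,-0.005],[0,0,-0.005],[0,0,-0.005]], rot=[[0,0,0],[0,0,0],[0,0,0],[0,0,0],[0,0,0]])

```text
time_s: 7.12
ee_pos: [0.4848, 0.072, 0.1076]
tool_rot: [0.999, -0.04, 0.0, 0.0]
ft_force: [-9.1, -1.8, 21.5]
grip_width: -0.0001
finger_force: 10.4
```

Blue is bottomed: z = 0.1076 with 21 N. Lifting and moving over to green.

Request:
play_rows(dp=[[0,0,0.02],[0,0,0.05],[0,0,0.075],[0,-0.01,0.08],[-0.002,-0.03,0.08],[-0.004,-0.055,0.08],[-0.006,-0.075,0.08],[-0.008,-0.09,0.08],[-0.008,-0.095,0.08],[-0.008,-0.095,0.08]], rot=[[0,0,0],[0,0,0],[0,0,0],[0,0,0],[0,0,0],[0,0,0],[0,0,0],[0,0,0],[0,0,0],[0,0,0]])

```text
time_s: 7.95
ee_pos: [0.4798, 0.024, 0.1443]
tool_rot: [0.999, -0.041, -0.0, -0.0]
ft_force: [0.4, 0.1, 0.0]
grip_width: 0.0003
finger_force: 0.0
```

Run:
```python
from h import *
s=read_state(); print(s['ee_pos'],s['ft_force'])
a,_=snap('wrist','w2'); b,_=snap('side','s3')
c=cv2.resize(b[120:260,140:320],None,fx=2.2,fy=2.2)
a=cv2.resize(a,(400,300)); H=np.zeros((max(300,c.shape[0]),400+c.shape[1],3),np.uint8); H[:300,:400]=a; H[:c.shape[0],400:]=c
cv2.imwrite('pics/c3.png',H[:,:,::-1])
```

```text
[0.47982303 0.02400123 0.14432285] [0.39114249 0.12690812 0.03443733]
```

View pics/c3.png

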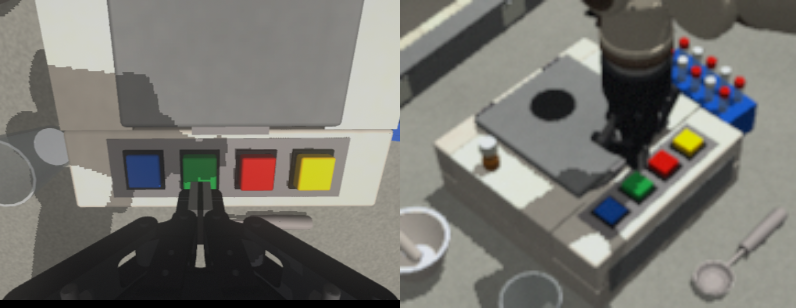

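The blue key now sits visibly lower and stays down, at (145,172) in the wrist view. The tips are over green at (200,172). Pressing and holding green.

Request:
play_rows(dp=[[0,0,-0.015],[0,0,-0.035],[0,0,-0.05],[0,0,-0.057],[0,0,-0.062],[0,0,-0.067],[0,0,-0.072],[0,0,-0.076],[0,0,-0.079],[0,0,-0.079],[0,0,-0.079],[0,0,-0.079]], rot=[[0,0,0],[0,0,0],[0,0,0],[0,0,0],[0,0,0],[0,0,0],[0,0,0],[0,0,0],[0,0,0],[0,0,0],[0,0,0],[0,0,0]])

```text
time_s: 9.05
ee_pos: [0.4802, 0.0249, 0.1077]
tool_rot: [0.999, -0.04, -0.0, 0.0]
ft_force: [-10.7, 1.4, 20.3]
grip_width: -0.0004
finger_force: 10.0
```

```bash
python3 -c "
from h import *
s=read_state(); print(s['ee_pos'],s['ft_force']); print(ticket.close_job())"
```

```text
[0.48016324 0.02486332 0.10772231] [-10.70405102   1.35000506  20.32973124]
the job is handed in; nothing more can be done
None
```

The lid is shut, the blue lock key is pressed and stays down, and the green key is held fully down at about 20 N; I handed the job in at about 9 s, and no verdict came back.

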